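Ready the balance and hold the check weight over its pan with the tongs

ROBOT

A 7-joint arm with a two-finger parallel gripper is mounted at the origin on a cart in front of the work surface, level with it; the furniture and walls round the work are solid. World frame = base frame: x ahead of the robot, y to its left, z up, the work surface at z = 0. Lengths are in m, angles in rad, forces in N, time in s.
With the tool pointing down it reaches from about 0.425 to 0.925 m from the base axis. Payload 6.8 kg.
Tool frame: the origin (TCP) lies on the centre line of the jaws, within the pads' length; the fingertips stand 8 mm ahead of it and the grasp point (between the pads) lies 11 mm behind it (r.tip_reach is the distance from the TCP to the fingertips, in m); z points along the fingers, y is the direction in which the jaws open and shut (so a half turn about z gives the same grasp; the last joint's range is limited). The gripper opens to 88 mm and grips with 3 to 60 N. Pads are 20 mm wide; open, the fingers measure 115 mm over their backs; the gripper's body (75 mm by 178 mm) begins 61 mm behind the grasp point.
Start: joints at [-1.256, 0.477, 0.022, 1.555, -0.011, 1.109, -0.083], TCP at [0.277, 0.616, 0.231] pointing down, gripper open.
Joint ranges: [-2.96, 2.96], [-0.34, 2.1], [-1.41, 1.46], [0.24, 2.44], [-1.37, 4.51], [0.17, 1.92], [-2.96, 2.96]. Speed limits (rad/s): [2.39, 2.39, 3.14, 3.14, 3.14, 3.14, 3.14].

INTERFACE

Orientations are given as [roll, pitch, yaw] about the fixed x, y, z axes, in that order (R = Rz(yaw) Ry(pitch) Rx(roll)).
In Python, from rig import r gives the robot as it stands. The module is installed in compiled form; this text tells all that it offers.
- The arm moves only by the shell command python3 -m creep 'ROWS'. ROWS is JSON, a list that holds one entry, the list of rows, each a list of 7 numbers: the shift along the tool's x, y, z in cm, then the turn, a rotation vector about the tool's x, y, z in degrees, then the opening, from 0 (shut) to 1 (fully open). A call has 1 to 8 rows; each row shifts and turns the commanded pose from where the row before left it, along the tool's axes as they then stand; what a row does not reach is not made up. A row lasts 1/12 s, in which the tool goes at most 41.7 mm and 7.16 degrees, less where a joint would pass 70% of its speed; a pose out of reach is approached as far as the arm can. A call with a gripper value outside its range is refused whole. The fingers move at their own pace and stop on an object; the grip force is fixed at half the most. Time passes only in rows, so rows that do not move let the fingers close. It gives the time, the measured TCP pose, the force and the opening at its end, in the units of the state.
- r.sense(): the state, without advancing time (a new reading comes with each control period).
- r.get_image(name): name is "side" or "top" or "wrist"; returns a dict with "color" (420x560x3 uint8, blue, green, red), "vfov" (degrees; the focal length in pixels is half the picture's height over the tangent of half this angle, whatever the lens; pixels are square), "cx", "cy" (the principal point, pixels), "R" (3x3) and "t" (3): a world point X has camera coordinates R X + t; the wrist camera has in their place "mount" (4x4, takes a point from camera to tool coordinates, whose origin is the TCP and whose axes are the flange's). Camera axes: x right, y down, z forward; pixel columns grow to the right and rows downward; lengths in m; the calibration is good to about 2 mm. The wrist camera is an equidistant fisheye: a pixel r from the principal point sees the ray r / f radians off the axis. A picture is of the moment at which its call begins: read the wrist's pose just before it. There is no depth.
- r.sign_off(): hands the job in, once; it reports no verdict.
The state is a dict: "t": time; "qpos": joint angles; "joint_vel": joint speeds; "joint_torque": joint torques, N m; "tool_pos": TCP position; "ee_rot": TCP orientation; "contact_force": force on the tool from outside, world axes, zero at the start; "ft_torque": the same for the moment, N m; "gripper_width": finger opening in m.
Only numpy, scipy, OpenCV 4.12 (cv2) and the standard library are available. Lean on these libraries where they do the work, as an engineer would, in place of code of your own. Each camera call takes 0.05 s, during which the arm holds its last target.

TASK

Get ready for a check weighing: first turn the black knob of the balance counter-clockwise (seen from above) all the way back to its zero stop. Then take the weight tongs out of their stand, close their jaws on the neck of the largest check weight in the steel tray and lift it, touching the weight with nothing but the tongs and leaving the two smaller weights where they stand. Finish while still holding: keep the weight in the squeezed tongs, upright and still, about 5 cm above the middle of the balance pan without touching the pan.

Things in the scene. Friction and masses are not known exactly. Their poses are not given: they have to be found in the camera images.
- balance: fixed bench balance: white rounded box 220 x 170 mm (x by y), 46 mm high, on the work surface at the right. Origin: centre of its underside; z up; its x axis runs from the knob (front, towards the robot) to the pan (back)
- pan_center (a point): centre of the top face of the balance's round steel pan (diameter 112 mm), 60 mm above the work surface, 45 mm behind the balance's centre
- zero_knob_grip (a point): grip point of the balance's black knob, on its upright axis, 83 mm above the work surface, 62 mm in front of the balance's centre. The grip is an upright bar 42 x 14 mm; its top is 7 mm above this point; a round skirt (radius 22 mm) lies 23 mm below it. The point turns with the knob: x along the bar, y across; a white line marks the -x half of the bar's top
- zero_knob (a joint): knob angle in rad: 0 at the zero stop (bar along the balance's x axis, white line to the front), growing clockwise seen from above, up to 1.7; starts between 0.7 and 1.35. Turn it counter-clockwise to the stop. It stays where it is left; about 0.05 N m turns it
- tongs_stand: fixed grey plastic block 46 x 76 mm, 42 mm high, on a foot 66 x 96 x 6 mm; its well, 26 x 56 mm and open at the top, has its floor 10 mm above the work surface and holds the jaw end of the tongs, loosely upright. Origin: centre of its underside, z up, y along the long side
- tongs_grip (a point): grip height of the spring-loaded steel tongs (113 mm tall, 85 g), which stand jaws down in the stand: two upright parallel arms, each with a black grip plate 22 mm wide (x), 40 mm high, centred at this height; 51 mm over the plates. A sliding guide joins the arms, its top 27 mm above this point. Axes: z up along the tongs, y across the arms; squeeze the plates along y
- tongs_jaw (a joint): how far the tongs are squeezed, m: 0 open (28 mm between jaws), 0.018 closed on the large weight's neck, at most 0.027. The arms stay parallel: a mm of squeeze closes the jaws a mm. The spring needs 6 N to start, 10 N at 0.018, and reopens them. A few mm of squeeze carries the tongs, jaws still open
- tongs_tip (a point): midway between the open jaws, 83 mm below tongs_grip, 3 mm above the tongs' lowest end; same axes. Each jaw: rubber block 18 mm wide (x), 6 mm thick (z), reaching 7 mm in from its arm; arms 50 mm over their outer faces. tongs_tip and tongs_grip ride on the -y arm: when squeezed by s, the true middle is s/2 towards -y of them
- weight_large_neck (a point): middle of the neck of the largest check weight (the one to lift): 150 g, upright bare steel, body 26 mm diameter and 34 mm high, then a neck 10 mm diameter and 15 mm high, then a head 16 mm diameter and 9 mm high (58 mm in all). The point lies 41.5 mm above the weight's underside, z up
- weight_medium_center (a point): centre of the medium check weight, same shape: body 20 mm diameter, 45 mm high in all, to be left alone
- weight_small_center (a point): centre of the small check weight, same shape: body 16 mm diameter, 35 mm high in all, to be left alone
- tray: fixed steel instrument tray, 123 x 203 mm, rim 18 mm high, floor 2 mm above the work surface, in which the three weights stand in a row about 62 mm apart, in any order. Origin: centre of its underside, y along its long side
Not all that is in view belongs to the job. Leave any blue look-alike of the part that bears weight_large_neck alone.

How it is judged:
By the outcome, as a careful person would: the job done as asked, in the order asked, and still so for the second after the job is handed in, while the arm keeps its last pose, push and grip.
It also fails if it takes over 72 s, if anything falls off the work surface, if the arm or the gripper's body presses on something with over 40 N, if the wrist force passes 120 N, or if a joint passes its speed limit or range.

## Working session

There is one attempt and no reset: what is moved stays moved. The work goes in short steps, Python scripts to look and compute and a shell command to move; the robot and the scene stay as the last step left them, time stands still between calls to the robot, and variables do not carry over. Pictures are saved under pics/ and viewed, and the job is handed in when it is done.

```bash
mkdir -p pics; python3 - <<'E'
from rig import r
import cv2
s=r.sense(); print(s)
for n in("side","top","wrist"):
    d=r.get_image(n); cv2.imwrite(f"pics/{n}0.png",d["color"]); print(n,{k:v for k,v in d.items() if k!="color"})
print(r.tip_reach)
E
```

```text
{'t': 0.0, 'qpos': array([-1.2560931 ,  0.4777591 ,  0.02233697,  1.5563905 , -0.01149003,
        1.10927742, -0.08313936]), 'joint_vel': array([-6.61422862e-04, -1.08912492e-03, -1.62653340e-04,  8.71712342e-05,
        3.24698224e-04,  1.60758397e-03, -7.70842437e-04]), 'joint_torque': array([-7.08736025e-04, -5.82837653e+01,  1.53449345e+00, -2.72607458e+01,
       -5.42425609e-02,  1.71270710e-02,  1.43014081e-04]), 'tool_pos': array([0.27674983, 0.61505303, 0.22973488]), 'ee_rot': array([-3.13989160e+00,  1.32248702e-04,  2.71877931e+00]), 'contact_force': array([-0.52846675, -0.11162764,  0.29105492]), 'ft_torque': array([-0.00366259, -0.0172835 , -0.02221034]), 'gripper_width': 0.08779973606886432}
side {'vfov': 46.142851037324796, 'cx': 282.491991257799, 'cy': 203.57998207556267, 'R': array([[ 0.99715458,  0.07229557,  0.02135657],
       [ 0.05590071, -0.51907224, -0.85290042],
       [-0.05057532,  0.8516674 , -0.52163663]]), 't': array([-0.51928774,  0.07056648,  1.27623802])}
top {'vfov': 50.781999564366366, 'cx': 280.97209727407744, 'cy': 207.1652316681588, 'R': array([[ 0.00872301, -0.99987733, -0.01300915],
       [-0.99843567, -0.00799043, -0.05533867],
       [ 0.05522793,  0.01347152, -0.99838289]]), 't': array([0.02550186, 0.52478151, 1.06061237])}
wrist {'vfov': 65.70646984690485, 'cx': 278.7357586105133, 'cy': 210.91535992598807, 'mount': array([[ 1.66960581e-04, -9.69057563e-01, -2.46834785e-01,
         6.52508751e-02],
       [ 9.99999782e-01,  3.19563791e-04, -5.78180927e-04,
        -4.28372003e-04],
       [ 6.39170060e-04, -2.46834635e-01,  9.69057405e-01,
        -1.54280254e-01],
       [ 0.00000000e+00,  0.00000000e+00,  0.00000000e+00,
         1.00000000e+00]])}
0.008
```

View pics/side0.png

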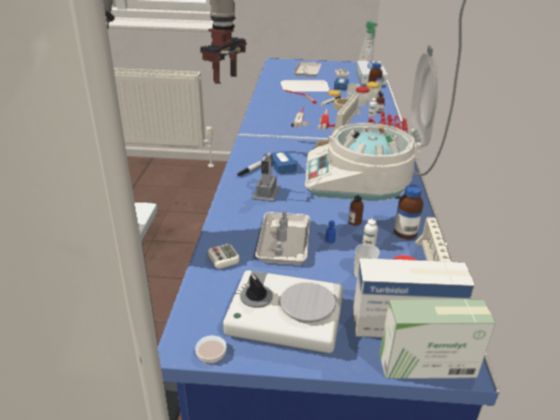

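View pics/top0.png

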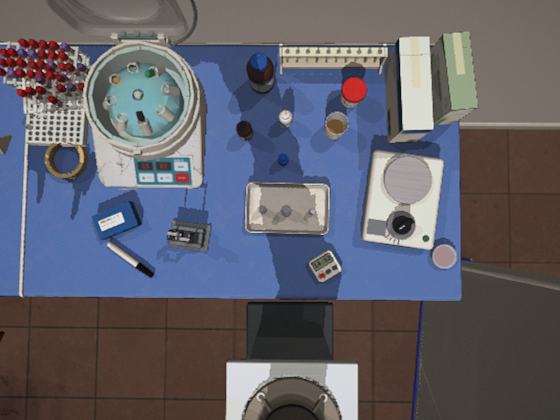

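View pics/wrist0.png

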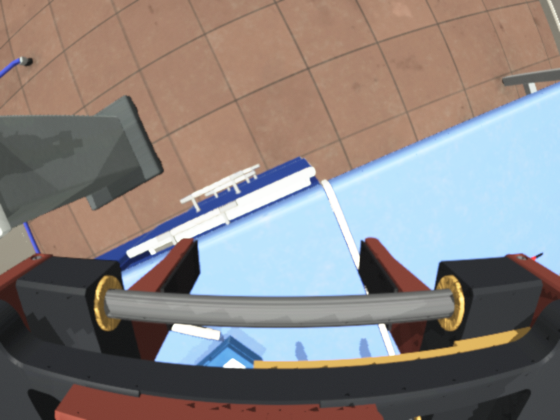

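```bash
cat > h.py <<'E'
import numpy as np, cv2
from rig import r
from scipy.spatial.transform import Rotation as Ro
def f(d): return d["color"].shape[0]/2/np.tan(np.radians(d["vfov"])/2)
def ray(d,u,v):
    c=np.array([(u-d["cx"])/f(d),(v-d["cy"])/f(d),1.]); R=d["R"]
    o=-R.T@d["t"]; k=R.T@c; return o,k/np.linalg.norm(k)
def wray(d,s,u,v):
    x=u-d["cx"];y=v-d["cy"];q=np.hypot(x,y);th=q/f(d)
    c=np.array([np.sin(th)*x/max(q,1e-9),np.sin(th)*y/max(q,1e-9),np.cos(th)])
    M=d["mount"];T=Ro.from_euler("xyz",s["ee_rot"]).as_matrix()
    return s["tool_pos"]+T@M[:3,3],T@M[:3,:3]@c
def plane(ok,z): o,k=ok; return o+k*(z-o[2])/k[2]
def tri(a,b):
    A=np.stack([a[1],-b[1]],1);l=np.linalg.lstsq(A,b[0]-a[0],rcond=None)[0]
    p=a[0]+l[0]*a[1];q=b[0]+l[1]*b[1];return (p+q)/2,np.linalg.norm(p-q)
def proj(d,X): c=d["R"]@np.asarray(X)+d["t"];return c[:2]/c[2]*f(d)+[d["cx"],d["cy"]]
def wproj(d,s,X):
    M=d["mount"];T=Ro.from_euler("xyz",s["ee_rot"]).as_matrix()
    p=T.T@(np.asarray(X)-s["tool_pos"]);c=M[:3,:3].T@(p-M[:3,3])
    n=np.hypot(c[0],c[1]);th=np.arctan2(n,c[2]);return c[:2]/n*th*f(d)+[d["cx"],d["cy"]]
def crop(img,x0,y0,x1,y1,k,name): cv2.imwrite("pics/"+name,cv2.resize(img[y0:y1,x0:x1],None,fx=k,fy=k,interpolation=cv2.INTER_CUBIC))
E
python3 - <<'E'
from h import *
d=r.get_image("top");c=d["color"]
crop(c,150,170,350,250,4,"t1.png");crop(c,350,140,460,280,4,"t2.png")
d=r.get_image("side");c=d["color"]
crop(c,240,145,350,270,4.5,"s1.png");crop(c,215,255,355,355,5,"s2.png")
E
```

```text
(no output)
```

View pics/t1.png

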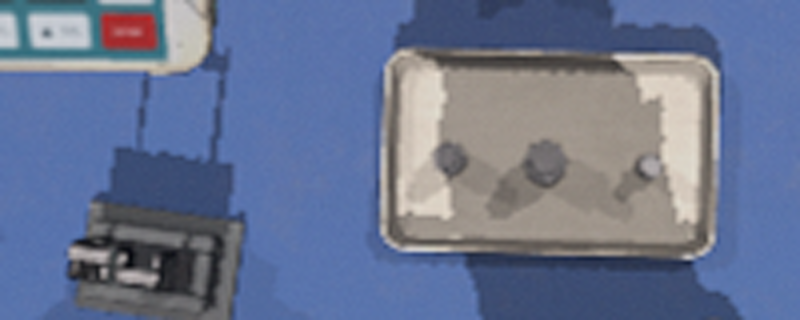

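View pics/t2.png

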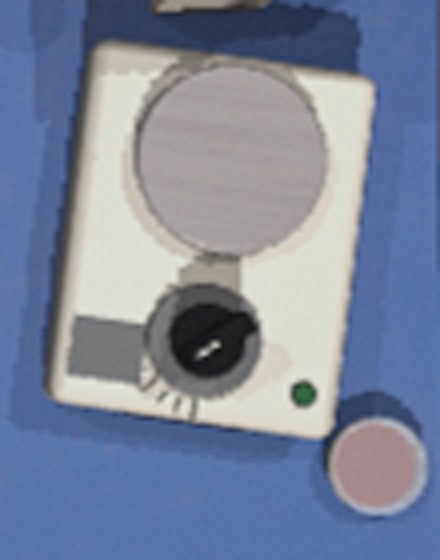

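View pics/s1.png

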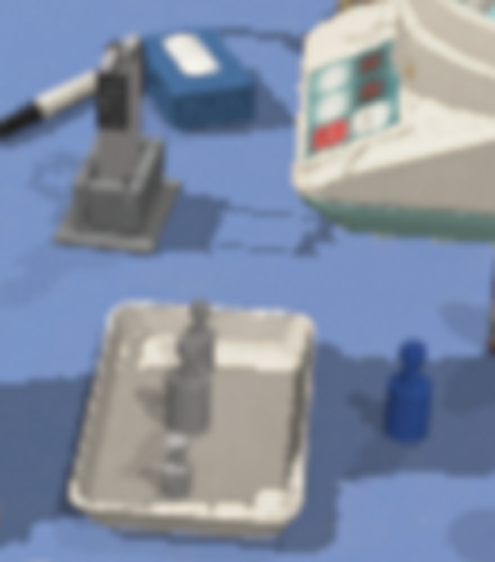

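View pics/s2.png

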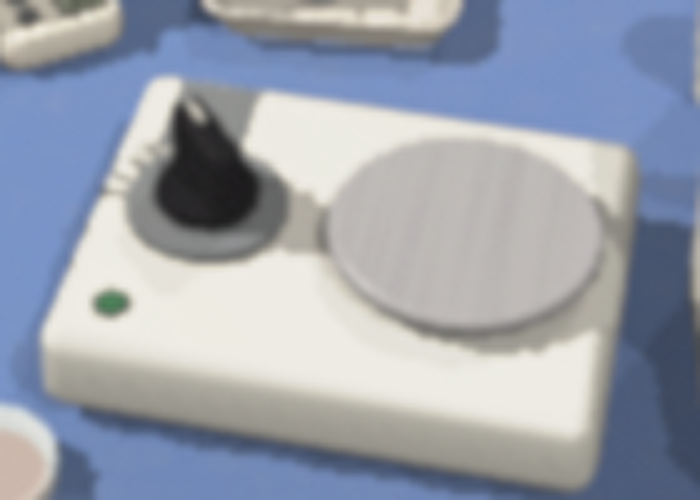

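```bash
python3 - <<'E'
from h import *
d=r.get_image("top");s=r.get_image("side")
print("cams",-d["R"].T@d["t"],-s["R"].T@s["t"],f(d),f(s))
c=d["color"].astype(int)
# balance white
m=((c.min(2)>175)).astype(np.uint8); m[:, :355]=0;m[:145]=0;m[255:]=0;m[:,445:]=0
cs,_=cv2.findContours(m,cv2.RETR_EXTERNAL,cv2.CHAIN_APPROX_NONE);k=max(cs,key=cv2.contourArea)
rr=cv2.minAreaRect(cv2.convexHull(k));b=cv2.boxPoints(rr)
P=np.array([plane(ray(d,*p),0.046)[:2] for p in b]);print("bal box",P,P.mean(0));print([(np.linalg.norm(P[i]-P[i-1]),np.degrees(np.arctan2(*(P[i]-P[i-1])[::-1]))) for i in range(4)])
# circles by Hough-free: pan colour in top
hsv=cv2.cvtColor(d["color"],cv2.COLOR_BGR2HSV)
pan=((c.max(2)<190)&(c.min(2)>120)&(c.max(2)-c.min(2)<35)).astype(np.uint8);z=np.zeros_like(pan);z[150:206,380:435]=1;pan*=z
pan=cv2.morphologyEx(pan,cv2.MORPH_OPEN,np.ones((7,7)))
cs,_=cv2.findContours(pan,cv2.RETR_EXTERNAL,cv2.CHAIN_APPROX_NONE);k=max(cs,key=cv2.contourArea);e=cv2.fitEllipse(k);print("pan",e,plane(ray(d,*e[0]),.06))
kn=(c.max(2)<60).astype(np.uint8);z[:]=0;z[205:245,380:420]=1;kn*=z
cs,_=cv2.findContours(kn,cv2.RETR_EXTERNAL,cv2.CHAIN_APPROX_NONE);k=max(cs,key=cv2.contourArea);print("knob",cv2.boundingRect(k),cv2.minEnclosingCircle(k))
for n,(u,v) in dict(A=(263,210),L=(286,211),S=(312,211)).items(): print(n,plane(ray(d,u,v),.055))
# tray
t=((c.min(2)>85)&(c[:,:,0]-c[:,:,2]<30)).astype(np.uint8);z[:]=0;z[175:240,240:335]=1;t*=z
cs,_=cv2.findContours(t,cv2.RETR_EXTERNAL,cv2.CHAIN_APPROX_NONE);k=max(cs,key=cv2.contourArea);b=cv2.boxPoints(cv2.minAreaRect(k))
P=np.array([plane(ray(d,*p),0.018)[:2] for p in b]);print("tray",P,P.mean(0))
C=d["color"];crop(C,240,180,335,240,8,"t3.png");crop(C,160,210,220,260,12,"t4.png");crop(C,375,200,425,240,14,"t5.png")
S=s["color"];crop(S,255,205,315,265,10,"s3.png");crop(S,245,150,290,205,10,"s4.png");crop(S,235,265,285,310,12,"s5.png")
E
```

```text
cams [0.46516269 0.01540391 1.08826971] [ 0.57841158 -1.01275901  0.73700889] 442.4383264285541 493.01929377434305
bal box [[ 0.4377902  -0.24676012]
 [ 0.64640984 -0.27775204]
 [ 0.63576674 -0.35475338]
 [ 0.42758034 -0.32299341]] [ 0.53688678 -0.30056474]
[(np.float64(0.07691394731194329), np.float64(82.37181277316975)), (np.float64(0.21090910934421395), np.float64(-8.449892068221205)), (np.float64(0.07773340974610919), np.float64(-97.86954054216454)), (np.float64(0.21059505062281028), np.float64(171.32609234877552))]
pan ((407.8375549316406, 179.11537170410156), (46.10805892944336, 49.35443878173828), 32.138343811035156) [ 0.58978636 -0.26542616  0.06      ]
knob (392, 216, 22, 18) ((402.6655578613281, 223.7384033203125), 10.691197395324707)
A [0.51534183 0.07133775 0.055     ]
L [0.51343654 0.01751343 0.055     ]
S [ 0.51392941 -0.04321476  0.055     ]
tray [[ 0.46363891  0.11845505]
 [ 0.5880872   0.11664928]
 [ 0.58385078 -0.08848918]
 [ 0.45977364 -0.08538715]] [0.52383763 0.015307  ]
```

View pics/t3.png

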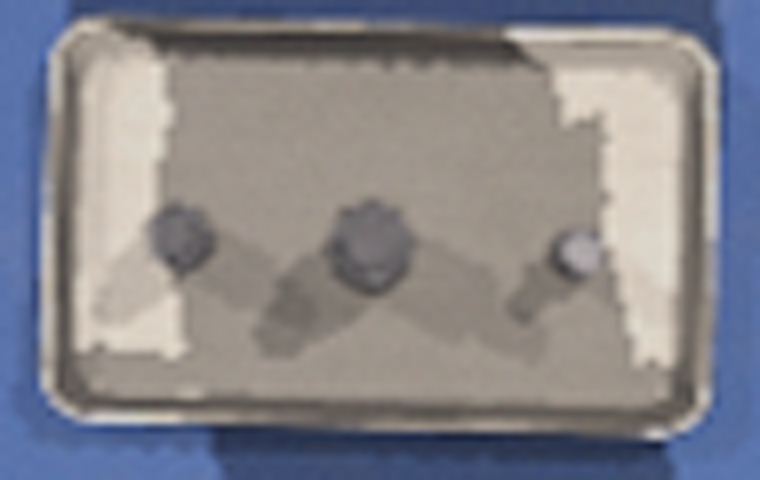

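View pics/t4.png

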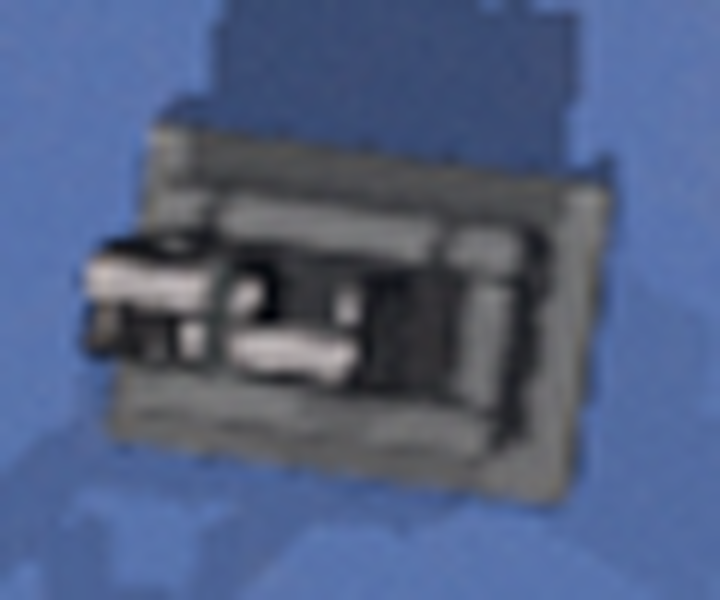

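View pics/t5.png

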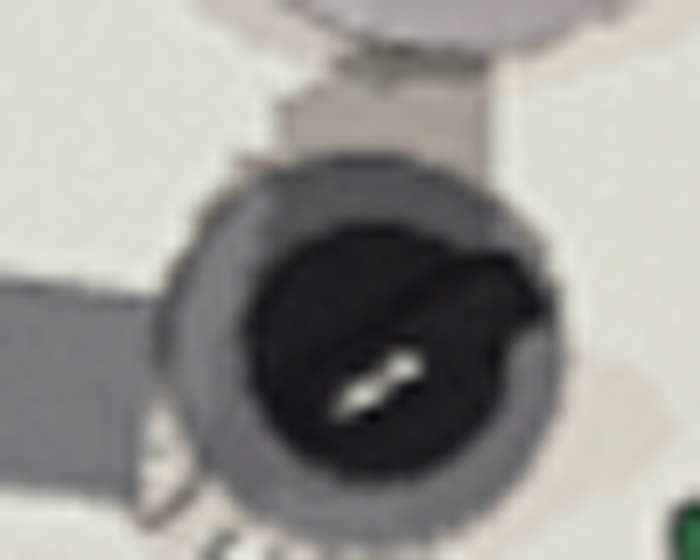

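View pics/s3.png

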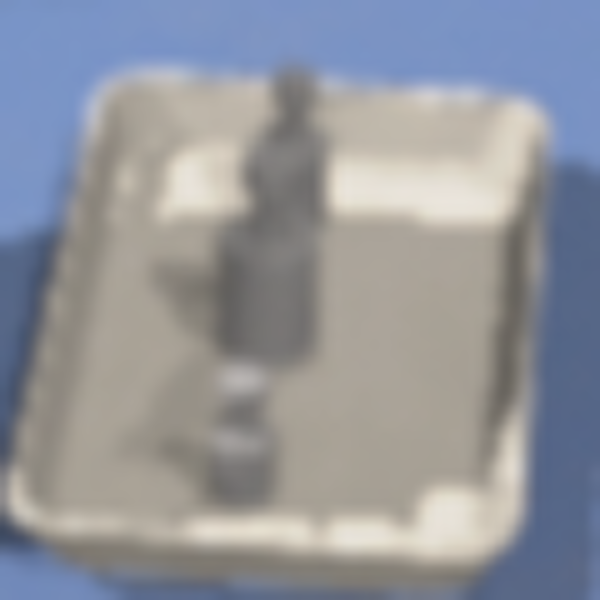

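View pics/s4.png

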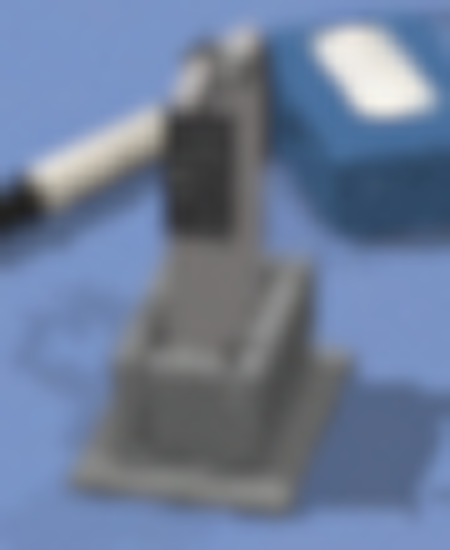

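View pics/s5.png

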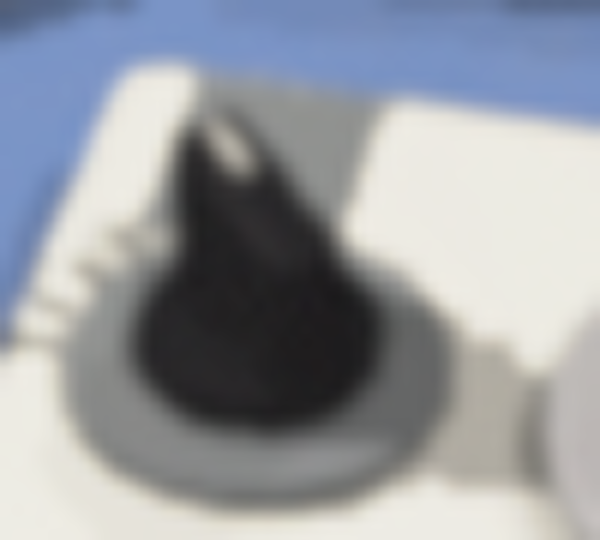

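```bash
cat >> h.py <<'E'
def plan(x,y,z,yawdeg=None):
    s=r.sense();T=Ro.from_euler("xyz",s["ee_rot"])
    dv=T.inv().apply(np.array([x,y,z])-s["tool_pos"])*100
    dist=np.linalg.norm(dv);print("tool shift cm",dv.round(2),"rows>=",int(np.ceil(dist/4.17)))
    if yawdeg is not None:
        G=Ro.from_euler("xyz",[np.pi,0,np.radians(yawdeg)]);w=(T.inv()*G).as_rotvec(degrees=True)
        print("turn",w.round(2))
def st():
    s=r.sense();print("t",round(s["t"],2),"pos",s["tool_pos"].round(4),"rpy",np.degrees(s["ee_rot"]).round(2),"F",s["contact_force"].round(1),"M",s["ft_torque"].round(2),"w",round(s["gripper_width"],4),"q",s["qpos"].round(2));return s
E
python3 - <<'E'
from h import *
d=r.get_image("top");s=r.get_image("side")
print("skirt",plane(ray(d,400.7,225),.06), "stand foot", [plane(ray(d,160+a/12,210+b/12),.006).round(3) for a,b in((155,130),(610,190),(565,505),(110,440))])
# tongs plate (near side, seen in side): center of black plate, crop s4 (203,175)/10
print("side plate",ray(s,245+20.3,150+17.5))
plan(.46,.2,.25);plan(.484,-.25,.25,124)
E
```

```text
skirt [ 0.48292085 -0.24821032  0.06      ] stand foot [array([0.489, 0.295, 0.006]), array([0.478, 0.201, 0.006]), array([0.414, 0.209, 0.006]), array([0.426, 0.303, 0.006])]
side plate (array([ 0.57841158, -1.01275901,  0.73700889]), array([-0.0891454 ,  0.88423235, -0.45846074]))
tool shift cm [-33.74 -30.39  -1.94] rows>= 11
tool shift cm [-54.39 -70.44  -1.93] rows>= 22
turn [-1.000e-02  0.000e+00  3.178e+01]
```

```bash
python3 -m creep '[[[-3.0,-2.2,-0.2,0,0,0,1],[-3.0,-2.2,-0.2,0,0,0,1],[-3.0,-2.2,-0.2,0,0,0,1],[-3.0,-2.2,-0.2,0,0,0,1],[-3.0,-2.2,-0.2,0,0,0,1],[-3.0,-2.2,-0.2,0,0,0,1]]]'
python3 -m creep '[[[-3.0,-2.2,-0.2,0,0,0,1],[-3.0,-2.2,-0.2,0,0,0,1],[-3.0,-2.2,-0.2,0,0,0,1],[-3.0,-2.2,-0.2,0,0,0,1],[-3.0,-2.2,0,0,0,0,1],[-3.0,-2.2,0,0,0,0,1],[0,0,0,0,0,0,1],[0,0,0,0,0,0,1]]]'
python3 - <<'E'
from h import *
s=st();d=r.get_image("wrist");cv2.imwrite("pics/w1.png",d["color"])
print(wproj(d,s,[.4515,.252,.042]))
E
```

```text
t: 0.95
tool_pos: [0.3876, 0.4197, 0.243]
ee_rot: [3.141, 0.0, 2.719]
contact_force: [1.0, -0.4, -0.2]
gripper_width: 0.0875
t: 1.62
tool_pos: [0.4981, 0.2247, 0.2509]
ee_rot: [3.142, 0.001, 2.714]
contact_force: [0.2, 1.1, 0.2]
gripper_width: 0.0876
t 1.62 pos [0.4981 0.2247 0.2509] rpy [1.8000e+02 4.0000e-02 1.5548e+02] F [0.2 1.1 0.2] M [ 0.02 -0.03  0.05] w 0.0876 q [-0.7   0.24  0.19  1.85 -0.05  1.05  0.66]
[284.26387033 140.04090136]
```

View pics/w1.png

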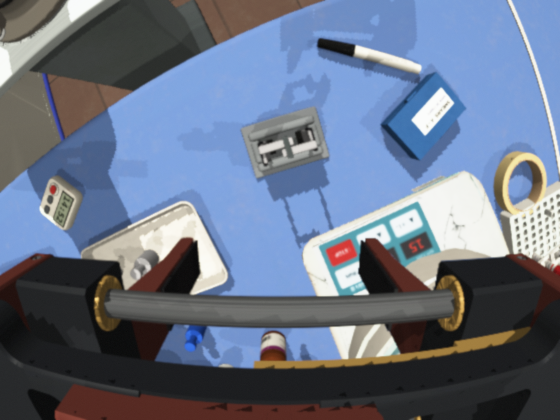

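```bash
python3 - <<'E'
from h import *
d=cv2.imread("pics/w1.png");crop(d,235,95,335,185,8,"w1c.png")
E
```

```text
(no output)
```

View pics/w1c.png

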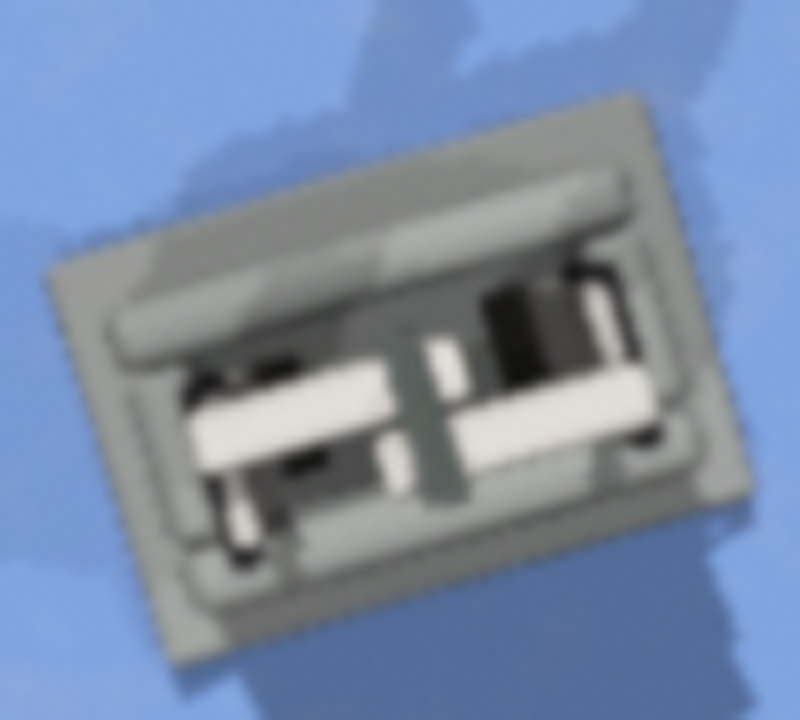

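```bash
cat > m.py <<'E'
from h import *
E
python3 - <<'E'
from h import *
s=r.sense();d=r.get_image("wrist")
P=lambda a,b,z:plane(wray(d,s,235+a/8-.45,95+b/8-.45),z)
F=np.array([P(a,b,.006) for a,b in((50,275),(640,95),(755,490),(175,660))]);print(F.round(4),F.mean(0))
for i in range(4):
    e=F[i]-F[i-1];print(np.linalg.norm(e).round(4),np.degrees(np.arctan2(e[1],e[0])).round(1))
print("guide c",P(422,417,.123),P(430,420,.123))
for a,b in(((195,440),(390,388)),((455,440),(650,390))):
    p,q=P(*a,.123),P(*b,.123);print(p,q,np.degrees(np.arctan2(*(q-p)[:2][::-1])))
p,q=P(190,440,.123),P(655,390,.123);print("len",np.linalg.norm(p-q))
E
```

```text
[[0.4169 0.2117 0.006 ]
 [0.4286 0.3049 0.006 ]
 [0.4915 0.2968 0.006 ]
 [0.4791 0.204  0.006 ]] [0.45400656 0.25436083 0.006     ]
0.0627 173.0
0.0939 82.9
0.0634 -7.4
0.0936 -97.6
guide c [0.45373451 0.25396887 0.123     ] [0.45438488 0.25462391 0.123     ]
[0.44587074 0.23060907 0.123     ] [0.44944757 0.25211072 0.123     ] 80.55524241635166
[0.45747304 0.25620296 0.123     ] [0.46100354 0.27777481 0.123     ] 80.70524884025113
len 0.050615061677468355
```

```bash
python3 -m creep '[[[-1.4,-3.4,0,0,0,0,1],[-1.4,-3.4,0,0,0,0,1],[-1.4,-3.4,0,0,0,0,1],[-1.4,-3.4,0,0,0,0,1],[-1.4,-3.4,0,0,0,0,1],[0,0,0,0,0,0,1],[0,0,0,0,0,0,1]]]'
python3 - <<'E'
from h import *
s=st();np.save("s2.npy",s,allow_pickle=True);d=r.get_image("wrist");cv2.imwrite("pics/w2.png",d["color"])
E
```

```text
t: 2.3
tool_pos: [0.4908, 0.0431, 0.2509]
ee_rot: [3.141, 0.0, 2.717]
contact_force: [-0.0, 0.4, -0.9]
gripper_width: 0.0877
t 2.3 pos [0.4908 0.0431 0.2509] rpy [1.7997e+02 1.0000e-02 1.5569e+02] F [-0.   0.4 -0.9] M [0.03 0.   0.01] w 0.0877 q [-0.48  0.15  0.3   1.97 -0.05  1.02  0.99]
```

View pics/w2.png

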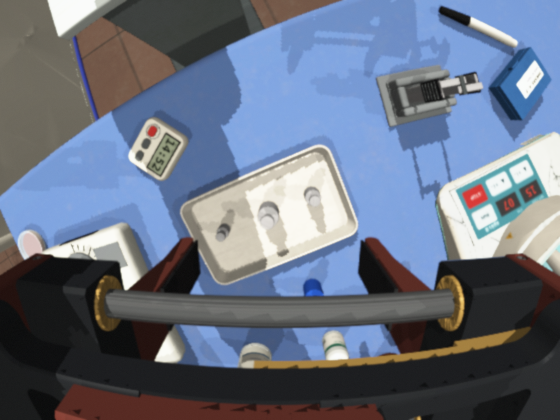

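```bash
python3 - <<'E'
from h import *
d=cv2.imread("pics/w2.png");crop(d,205,175,335,255,6,"w2c.png")
E
python3 -m creep '[[[-1.4,-3.4,0,0,0,0,1],[-1.4,-3.4,0,0,0,0,1],[-1.4,-3.4,0,0,0,0,1],[-1.4,-3.4,0,0,0,0,1],[-1.4,-3.4,0,0,0,0,1],[-1.4,-3.4,0,0,0,0,1],[-1.4,-3.4,0,0,0,0,1],[-1.4,-3.4,0,0,0,0,1]]]'
python3 -m creep '[[[0,0,0,0,0,6.3,1],[0,0,0,0,0,6.3,1],[0,0,0,0,0,6.3,0.7],[0,0,0,0,0,6.3,0.6],[0,0,0,0,0,6.3,0.6],[0,0,0,0,0,0,0.6],[0,0,0,0,0,0,0.6]]]'
python3 - <<'E'
from h import *
s=st();np.save("s3.npy",s,allow_pickle=True);d=r.get_image("wrist");cv2.imwrite("pics/w3.png",d["color"])
print(wproj(d,s,[.484,-.249,.09]))
E
```

```text
t: 3.02
tool_pos: [0.4831, -0.2494, 0.2505]
ee_rot: [3.141, 0.0, 2.724]
contact_force: [1.2, 0.1, 0.1]
gripper_width: 0.0873
t: 3.6
tool_pos: [0.4829, -0.2484, 0.2504]
ee_rot: [-3.142, -0.0, 2.176]
contact_force: [-0.5, 0.1, 1.6]
gripper_width: 0.0576
t 3.6 pos [ 0.4829 -0.2484  0.2504] rpy [-1.8000e+02 -3.0000e-02  1.2469e+02] F [-0.5  0.1  1.6] M [-0.06  0.07  0.02] w 0.0576 q [-0.13  0.27  0.6   1.88 -0.17  1.05  1.14]
[278.93474902 197.41217497]
```

View pics/w2c.png

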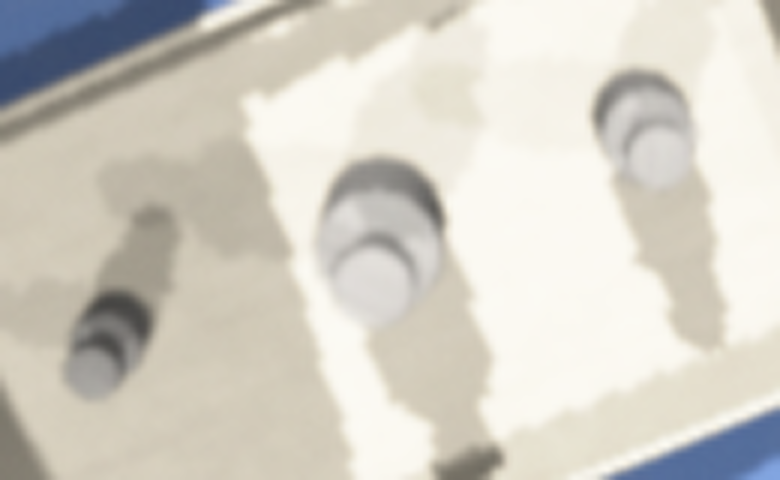

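View pics/w3.png

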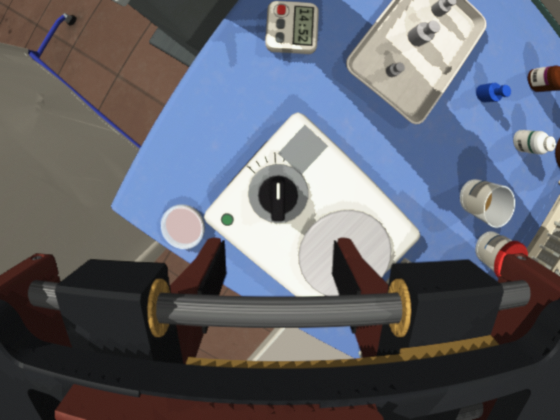

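```bash
python3 - <<'E'
from h import *
d=r.get_image("wrist");s2=np.load("s2.npy",allow_pickle=True).item()
P=lambda a,b,z:plane(wray(d,s2,205+a/6-.4,175+b/6-.4),z).round(4)
print("L",P(372,283,.06),"M",P(660,155,.047),"S",P(95,370,.037))
s=np.load("s3.npy",allow_pickle=True).item()
c=cv2.imread("pics/w3.png");crop(c,230,145,340,235,7,"w3c.png")
E
```

```text
L [0.5175 0.0169 0.06  ] M [0.5203 0.0749 0.047 ] S [ 0.5169 -0.0454  0.037 ]
```

View pics/w3c.png

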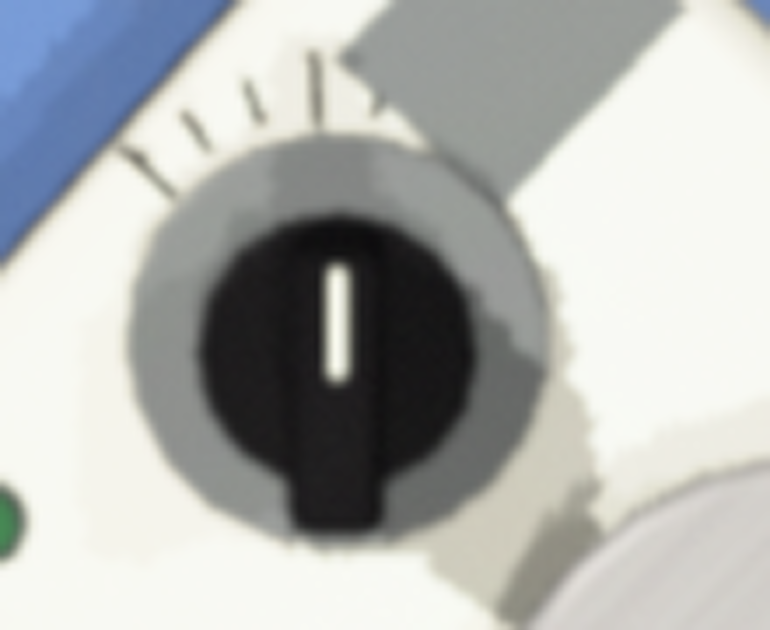

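```bash
python3 - <<'E'
from h import *
d=r.get_image("wrist");s=np.load("s3.npy",allow_pickle=True).item()
P=lambda a,b,z:plane(wray(d,s,230+a/7-.4,145+b/7-.4),z).round(4)
print(P(338,384,.09),"bar end",P(338,530,.09),P(338,340,.06))
p=P(338,384,.09);plan(p[0],p[1],.075)
plan(.484,-.2485,.075)
E
```

```text
[ 0.4843 -0.2513  0.09  ] bar end [ 0.4965 -0.2689  0.09  ] [ 0.484 -0.251  0.06 ]
tool shift cm [-0.26  0.09 17.56] rows>= 5
tool shift cm [-1.000e-02  2.200e-01  1.756e+01] rows>= 5
```

```bash
python3 -m creep '[[[-0.1,0.05,3.0,0,0,0,0.6],[-0.1,0.05,3.5,0,0,0,0.6],[0,0,3.5,0,0,0,0.6],[0,0,3.0,0,0,0,0.6],[0,0,2.5,0,0,0,0.6],[0,0,2.0,0,0,0,0.6],[0,0,0,0,0,0,0.6]]]'
python3 -m creep '[[[0,0,0,0,0,0,0],[0,0,0,0,0,0,0],[0,0,0,0,0,0,0],[0,0,0,0,0,0,0],[0,0,0,0,0,0,0],[0,0,0,0,0,0,0]]]'
python3 - <<'E'
from h import *
st()
E
```

```text
t: 4.33
tool_pos: [0.4813, -0.2502, 0.0721]
ee_rot: [-3.138, -0.005, 2.171]
contact_force: [0.7, 0.1, 0.6]
gripper_width: 0.0524
t: 4.83
tool_pos: [0.484, -0.2518, 0.0764]
ee_rot: [3.141, 0.001, 2.169]
contact_force: [-0.6, -0.0, -0.0]
gripper_width: 0.016
t 4.83 pos [ 0.484  -0.2518  0.0764] rpy [1.7994e+02 5.0000e-02 1.2429e+02] F [-0.6 -0.  -0. ] M [0.   0.05 0.05] w 0.016 q [-0.01  0.51  0.48  2.02 -0.36  0.69  1.3 ]
```

```bash
python3 -m creep '[[[0,0,0,0,0,0,0],[0,0,0,0,0,-5,0],[0,0,0,0,0,-6,0],[0,0,0,0,0,-6,0],[0,0,0,0,0,-6,0],[0,0,0,0,0,-6,0],[0,0,0,0,0,-6,0],[0,0,0,0,0,-5,0]]]'
python3 -m creep '[[[0,0,0,0,0,-3,0],[0,0,0,0,0,-3,0],[0,0,0,0,0,0,0],[0,0,0,0,0,0,0],[0,0,0,0,0,0,0]]]'
python3 - <<'E'
from h import *
st()
E
```

```text
t: 5.5
tool_pos: [0.4838, -0.2519, 0.0762]
ee_rot: [3.141, 0.001, 2.872]
contact_force: [-0.5, 0.5, 3.4]
gripper_width: 0.0136
t: 5.92
tool_pos: [0.4838, -0.2519, 0.0762]
ee_rot: [3.142, 0.001, 2.97]
contact_force: [-1.6, -0.5, 6.5]
gripper_width: 0.0137
t 5.92 pos [ 0.4838 -0.2519  0.0762] rpy [1.8000e+02 4.0000e-02 1.7017e+02] F [-1.6 -0.5  6.5] M [0.09 0.22 0.05] w 0.0137 q [ 0.15  0.48  0.27  2.01 -0.2   0.68  1.95]
```

```bash
python3 -m creep '[[[0,0,0,0,0,-2,0],[0,0,0,0,0,-2,0],[0,0,0,0,0,0,0],[0,0,0,0,0,0,0],[0,0,0,0,0,0,0]]]'
python3 - <<'E'
from h import *
st()
E
python3 -m creep '[[[0,0,0,0,0,-2,0],[0,0,0,0,0,-2,0],[0,0,0,0,0,0,0],[0,0,0,0,0,0,0],[0,0,0,0,0,0,0]]]'
python3 - <<'E'
from h import *
st();d=r.get_image("wrist");cv2.imwrite("pics/w4.png",d["color"])
d=r.get_image("top");crop(d["color"],360,145,450,260,5,"t6.png")
E
```

```text
t: 6.33
tool_pos: [0.4837, -0.2519, 0.0762]
ee_rot: [3.141, 0.001, 3.038]
contact_force: [-1.7, 0.7, 5.3]
gripper_width: 0.014
t 6.33 pos [ 0.4837 -0.2519  0.0762] rpy [1.7998e+02 5.0000e-02 1.7404e+02] F [-1.7  0.7  5.3] M [ 0.27  0.21 -0.66] w 0.014 q [ 0.17  0.48  0.25  2.01 -0.18  0.68  2.  ]
t: 6.75
tool_pos: [0.4841, -0.252, 0.0762]
ee_rot: [3.142, 0.001, 3.107]
contact_force: [0.1, 0.6, 5.2]
gripper_width: 0.0147
t 6.75 pos [ 0.4841 -0.252   0.0762] rpy [1.8000e+02 9.0000e-02 1.7802e+02] F [0.1 0.6 5.2] M [ 0.28 -0.02 -0.83] w 0.0147 q [ 0.18  0.48  0.23  2.01 -0.17  0.68  2.06]
```

View pics/w4.png

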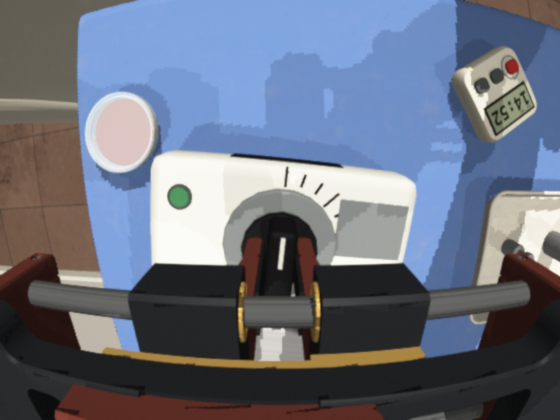

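```bash
python3 -m creep '[[[0,0,0,0,0,0,0.6],[0,0,0,0,0,0,0.6],[0,0,0,0,0,0,0.6],[0,0,0,0,0,0,0.6],[0,0,0,0,0,0,0.6],[0,0,-2,0,0,0,0.6],[0,0,-3,0,0,0,0.7],[0,0,-4,0,0,0,0.9]]]'
python3 -m creep '[[[0,0,-4,0,0,0,1],[0,0,-4,0,0,0,1],[0,0,0,0,0,0,1],[0,0,0,0,0,0,1]]]'
python3 - <<'E'
from h import *
s=st();d=r.get_image("wrist");cv2.imwrite("pics/w5.png",d["color"]);np.save("s5.npy",s,allow_pickle=True)
d=r.get_image("top");crop(d["color"],360,145,450,260,5,"t6.png")
E
```

```text
t: 7.52
tool_pos: [0.4815, -0.2509, 0.1644]
ee_rot: [3.14, -0.006, 3.111]
contact_force: [1.2, -0.3, -0.1]
gripper_width: 0.0628
t: 7.85
tool_pos: [0.4848, -0.2523, 0.248]
ee_rot: [-3.14, 0.005, 3.111]
contact_force: [-0.2, -0.8, -0.5]
gripper_width: 0.0866
t 7.85 pos [ 0.4848 -0.2523  0.248 ] rpy [-179.93    0.29  178.27] F [-0.2 -0.8 -0.5] M [-0.02  0.02 -0.04] w 0.0866 q [ 0.12  0.25  0.29  1.86 -0.08  1.04  1.99]
```

View pics/w5.png

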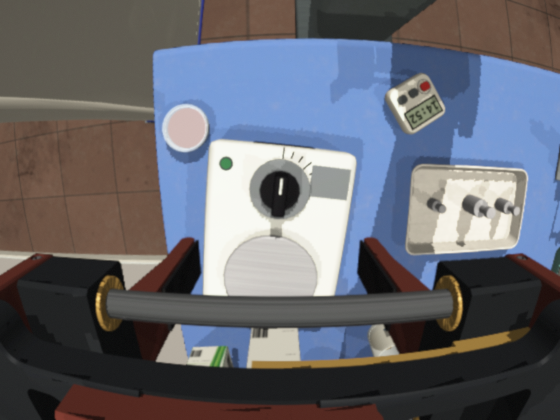

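```bash
python3 - <<'E'
from h import *
c=cv2.imread("pics/w5.png");crop(c,195,130,365,300,4.5,"w5c.png")
E
```

```text
(no output)
```

View pics/w5c.png

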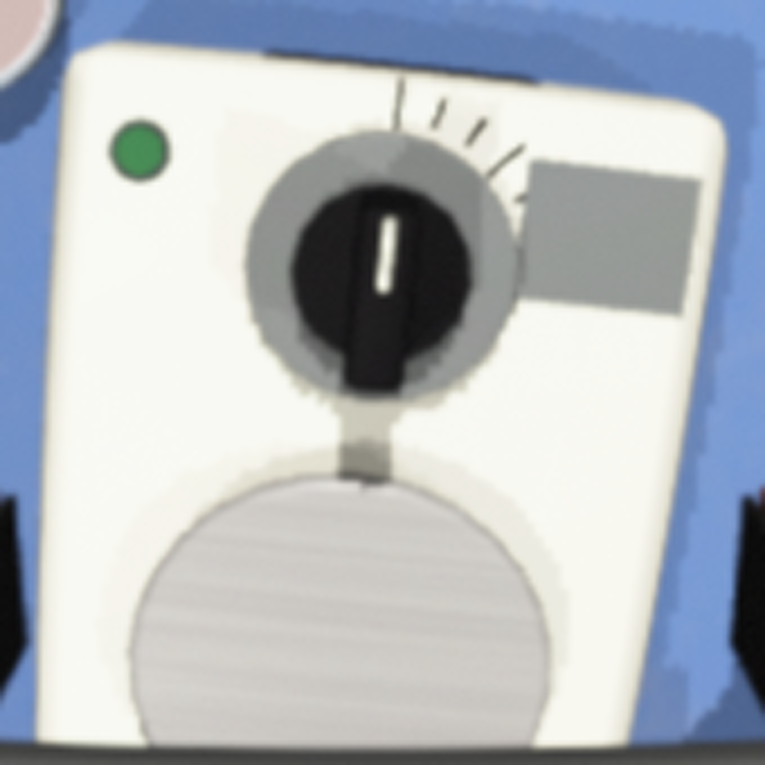

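```bash
python3 - <<'E'
from h import *
d=r.get_image("wrist");s=np.load("s5.npy",allow_pickle=True).item()
P=lambda a,b,z:plane(wray(d,s,195+a/4.5-.4,130+b/4.5-.4),z)
def ang(p,q): e=q-p;return np.degrees(np.arctan2(e[1],e[0])).round(1)
print("line",ang(P(390,220,.09),P(384,290,.09)),"bar",ang(P(388,190,.09),P(374,388,.09)))
print("tick",ang(P(401,82,.046),P(396,130,.046)))
print("L edge",ang(P(65,130,.046),P(40,700,.046)),"R edge",ang(P(726,160,.046),P(632,740,.046)),"front edge",ang(P(718,105,.046),P(85,45,.046))+90)
print("display",ang(P(698,180,.046),P(684,314,.046)),"pan left/right extremes mid",(P(130,655,.06)+P(550,670,.06))/2)
print("pan back-front: front edge", P(350,472,.06))
plan(.454,.254,.25,171.5)
E
```

```text
line -6.5 bar -5.7
tick -7.5
L edge -7.8 R edge -7.3 front edge -7.099999999999994
display -5.3 pan left/right extremes mid [ 0.58676242 -0.2670132   0.06      ]
pan back-front: front edge [ 0.53404299 -0.26237116  0.06      ]
tool shift cm [ 4.37 50.41 -0.54] rows>= 13
turn [ 0.04 -0.15  6.78]
```

```bash
python3 -m creep '[[[0.3,3.6,0,0,0,0,1],[0.3,3.6,0,0,0,0,1],[0.3,3.6,0,0,0,0,1],[0.3,3.6,0,0,0,0,1],[0.3,3.6,0,0,0,0,1],[0.3,3.6,0,0,0,0,1],[0.3,3.6,0,0,0,0,1]]]'
python3 -m creep '[[[0.3,3.6,0,0,0,0,1],[0.3,3.6,0,0,0,0,1],[0.3,3.6,0,0,0,0,1],[0.3,3.6,0,0,0,0,1],[0.3,3.6,0,0,0,0,1],[0.3,3.6,0,0,0,0,1],[0.3,3.6,0,0,0,0,1]]]'
python3 -m creep '[[[0,0,0,0,0,6.5,1],[0,0,0,0,0,0,1],[0,0,0,0,0,0,1],[0,0,0,0,0,0,1]]]'
python3 - <<'E'
from h import *
s=st();d=r.get_image("wrist");cv2.imwrite("pics/w6.png",d["color"]);np.save("s6.npy",s,allow_pickle=True)
crop(d["color"],220,150,345,260,6,"w6c.png")
plan(.454,.254,.2)
E
```

```text
t: 8.58
tool_pos: [0.4686, 0.0023, 0.2439]
ee_rot: [-3.141, -0.003, 3.111]
contact_force: [0.4, -1.0, 0.1]
gripper_width: 0.0877
t: 9.17
tool_pos: [0.4554, 0.2545, 0.2437]
ee_rot: [-3.14, -0.003, 3.112]
contact_force: [0.4, -0.2, 0.7]
gripper_width: 0.0879
t: 9.5
tool_pos: [0.4565, 0.2515, 0.2445]
ee_rot: [-3.14, -0.001, 2.999]
contact_force: [0.0, -0.4, -0.5]
gripper_width: 0.0878
t 9.5 pos [0.4565 0.2515 0.2445] rpy [-1.7988e+02 -8.0000e-02  1.7182e+02] F [ 0.  -0.4 -0.5] M [ 0.02  0.02 -0.03] w 0.0878 q [-0.57  0.21 -0.06  1.9   0.02  1.03  0.79]
tool shift cm [0.3  0.21 4.49] rows>= 2
```

View pics/w6c.png

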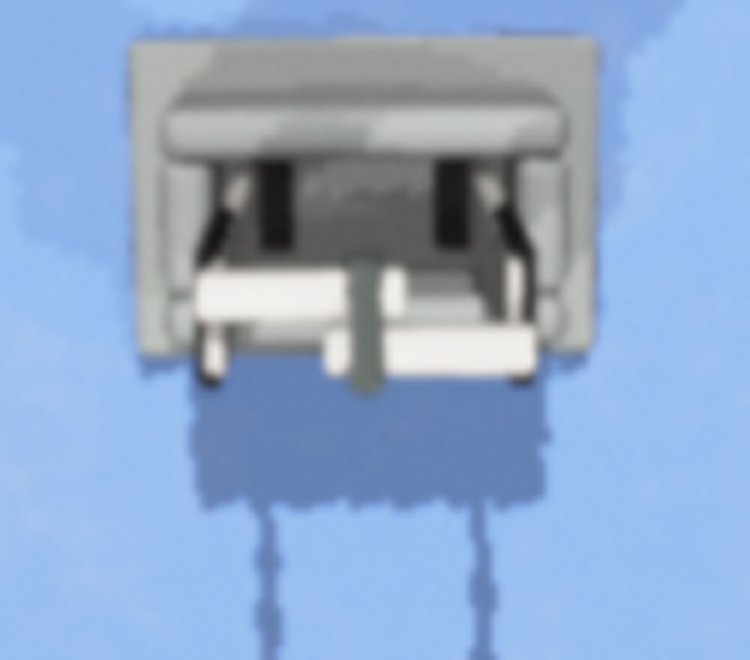

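```bash
python3 - <<'E'
from h import *
d=r.get_image("wrist");s=np.load("s6.npy",allow_pickle=True).item()
P=lambda a,b,z:plane(wray(d,s,220+a/6-.4,150+b/6-.4),z)
print(P(366,322,.123),P(195,322,.123)-P(538,322,.123))
F=np.mean([P(a,b,.006) for a,b in((130,40),(598,40),(595,352),(140,352))],0);print("foot",F)
p=P(366,322,.123);plan(p[0],p[1],.085)
E
```

```text
[0.45432527 0.25212511 0.123     ] [-0.00705652 -0.0493695   0.        ]
foot [0.45496132 0.25235765 0.006     ]
tool shift cm [ 0.25  0.02 16.02] rows>= 4
```

```bash
python3 -m creep '[[[0.2,0,2.5,0,0,0,1],[0,0,3.5,0,0,0,1],[0,0,3.5,0,0,0,1],[0,0,3.0,0,0,0,1],[0,0,2.0,0,0,0,1],[0,0,1.5,0,0,0,1],[0,0,0,0,0,0,1],[0,0,0,0,0,0,1]]]'
python3 -m creep '[[[0,0,0,0,0,0,0.6],[0,0,0,0,0,0,0.6],[0,0,0,0,0,0,0.6],[0,0,0,0,0,0,0.56],[0,0,0,0,0,0,0.54],[0,0,0,0,0,0,0.52],[0,0,0,0,0,0,0.52],[0,0,0,0,0,0,0.52]]]'
python3 - <<'E'
from h import *
s=st();d=r.get_image("wrist");cv2.imwrite("pics/w7.png",d["color"])
d=r.get_image("side");crop(d["color"],230,120,310,210,6,"s7.png")
E
```

```text
t: 10.27
tool_pos: [0.4546, 0.2526, 0.0854]
ee_rot: [-3.14, -0.001, 2.997]
contact_force: [1.3, -0.1, 0.5]
gripper_width: 0.0881
t: 10.93
tool_pos: [0.455, 0.2541, 0.086]
ee_rot: [3.141, 0.001, 2.998]
contact_force: [0.1, 1.6, 1.8]
gripper_width: 0.0458
t 10.93 pos [0.455  0.2541 0.086 ] rpy [1.7994e+02 4.0000e-02 1.7178e+02] F [0.1 1.6 1.8] M [ 0.39  0.02 -0.01] w 0.0458 q [-0.58  0.42 -0.06  2.04  0.04  0.68  0.76]
```

View pics/w7.png

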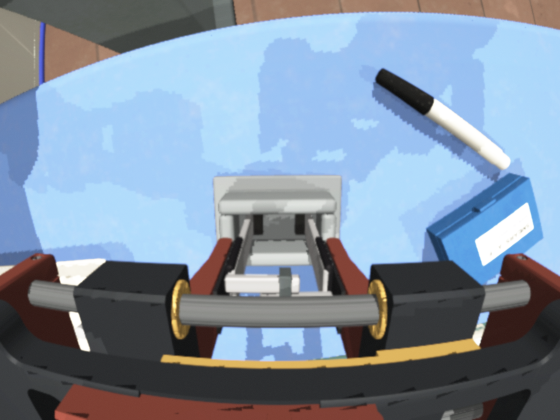

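View pics/s7.png

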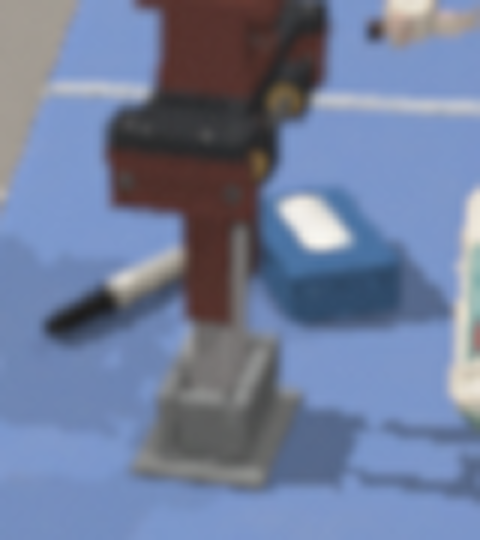

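```bash
python3 -m creep '[[[0,0,-1,0,0,0,0.52],[0,0,-1.5,0,0,0,0.52],[0,0,-2,0,0,0,0.52],[0,0,-2,0,0,0,0.52],[0,0,-2,0,0,0,0.52],[0,0,-2,0,0,0,0.52],[0,0,-1.5,0,0,0,0.52],[0,0,0,0,0,0,0.52]]]'
python3 - <<'E'
from h import *
s=st();d=r.get_image("wrist");cv2.imwrite("pics/w8.png",d["color"])
d=r.get_image("side");crop(d["color"],230,90,310,210,5,"s8.png")
plan(.517,.017,.2)
E
```

```text
t: 11.7
tool_pos: [0.4561, 0.2542, 0.209]
ee_rot: [3.138, 0.004, 2.998]
contact_force: [1.0, 0.1, -0.2]
gripper_width: 0.046
t 11.7 pos [0.4561 0.2542 0.209 ] rpy [179.81   0.22 171.76] F [ 1.   0.1 -0.2] M [ 0.07 -0.05 -0.01] w 0.046 q [-0.57  0.25 -0.07  1.94  0.02  0.95  0.78]
tool shift cm [ -9.56 -22.5    0.58] rows>= 6
```

View pics/w8.png

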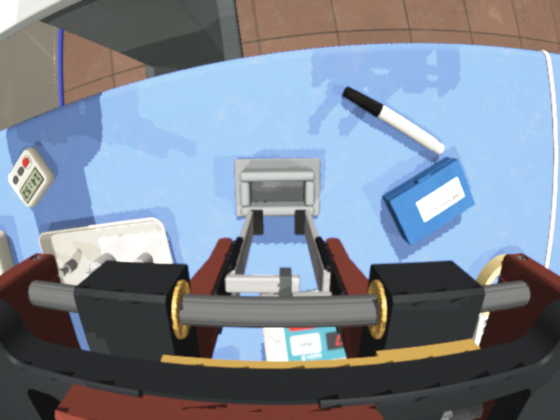

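View pics/s8.png

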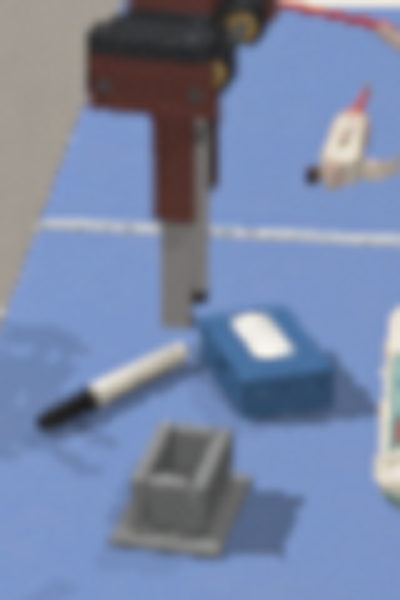

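```bash
python3 -m creep '[[[-1.0,-2.5,0,0,0,0,0.52],[-1.4,-3.3,0,0,0,0,0.52],[-1.4,-3.3,0,0,0,0,0.52],[-1.4,-3.3,0,0,0,0,0.52],[-1.4,-3.3,0,0,0,0,0.52],[-1.2,-2.8,0,0,0,0,0.52],[-1.0,-2.2,0,0,0,0,0.52],[-0.8,-1.8,0,0,0,0,0.52]]]'
python3 -m creep '[[[0,0,0,0,0,0,0.52],[0,0,0,0,0,0,0.52],[0,0,0,0,0,0,0.52],[0,0,0,0,0,0,0.52]]]'
python3 - <<'E'
from h import *
s=st();d=r.get_image("wrist");cv2.imwrite("pics/w9.png",d["color"]);np.save("s9.npy",s,allow_pickle=True)
crop(d["color"],220,150,340,270,5,"w9c.png")
z=s["tool_pos"][2]
for X in ([*s["tool_pos"][:2],z-.073],[.5175,.0169,.06]): print(wproj(d,s,X))
E
```

```text
t: 12.47
tool_pos: [0.5167, 0.0143, 0.2041]
ee_rot: [-3.14, -0.003, 2.996]
contact_force: [1.3, 0.6, -0.8]
gripper_width: 0.0461
t: 12.8
tool_pos: [0.5168, 0.0186, 0.205]
ee_rot: [3.141, -0.001, 3.0]
contact_force: [-0.1, -0.4, -1.3]
gripper_width: 0.0458
t 12.8 pos [0.5168 0.0186 0.205 ] rpy [ 1.7999e+02 -8.0000e-02  1.7190e+02] F [-0.1 -0.4 -1.3] M [ 0.02 -0.02 -0.01] w 0.0458 q [-0.22  0.25  0.07  1.96 -0.02  0.94  1.3 ]
[280.16426796 221.17552185]
[278.13246257 201.02354936]
```

View pics/w9c.png

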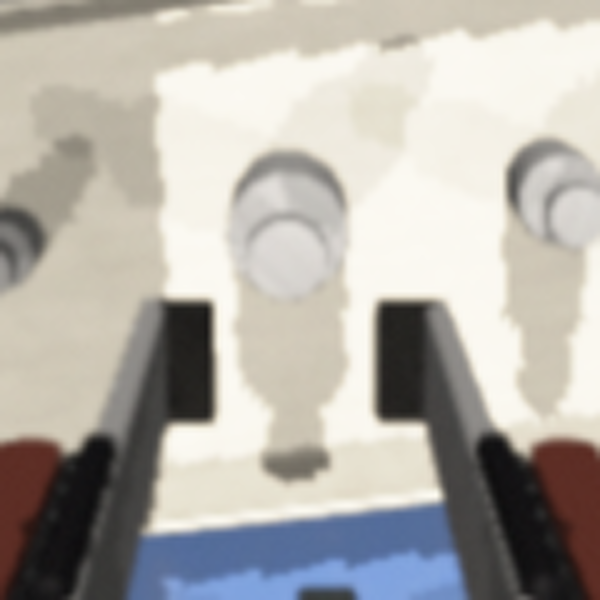

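```bash
python3 - <<'E'
from h import *
d=r.get_image("wrist");s=np.load("s9.npy",allow_pickle=True).item()
P=lambda a,b,z:plane(wray(d,s,220+a/5-.4,150+b/5-.4),z)
T=Ro.from_euler("xyz",s["ee_rot"])
j=P(295,360,.135);h=P(289,258,.06)
print("jaw",j,"gap",np.linalg.norm(P(214,360,.135)-P(376,360,.135)),"head",h,"dia",np.linalg.norm(P(248,258,.06)-P(330,258,.06)))
e=h-j;e[2]=0;print("tool shift",T.inv().apply(e)*100)
print("body c", P(289,200,.036))
d=r.get_image("top");print(plane(ray(d,240+375/8-.45,180+235/8-.45),.06))
E
```

```text
jaw [0.51614343 0.01760036 0.135     ] gap 0.023281250375244974 head [0.51757129 0.0161921  0.06      ] dia 0.015465231178548486
tool shift [-0.16120195 -0.11930633 -0.00025501]
body c [0.5109264  0.01703505 0.036     ]
[0.51804437 0.01655348 0.06      ]
```

```bash
python3 -m creep '[[[-0.15,-0.1,1.0,0,0,0,0.52],[0,0,1.5,0,0,0,0.52],[0,0,1.5,0,0,0,0.52],[0,0,1.0,0,0,0,0.52],[0,0,0.7,0,0,0,0.52],[0,0,0,0,0,0,0.52],[0,0,0,0,0,0,0.52],[0,0,0,0,0,0,0.52]]]'
python3 - <<'E'
from h import *
s=st();d=r.get_image("wrist");cv2.imwrite("pics/w10.png",d["color"]);np.save("s10.npy",s,allow_pickle=True)
crop(d["color"],220,150,340,270,5,"w10c.png")
d=r.get_image("side");crop(d["color"],240,150,330,270,5,"s10.png")
E
```

```text
t: 13.62
tool_pos: [0.5194, 0.016, 0.1492]
ee_rot: [3.141, 0.001, 2.998]
contact_force: [-0.6, 0.1, -0.7]
gripper_width: 0.0458
t 13.62 pos [0.5194 0.016  0.1492] rpy [1.7998e+02 5.0000e-02 1.7177e+02] F [-0.6  0.1 -0.7] M [0.06 0.04 0.03] w 0.0458 q [-0.21  0.32  0.07  2.01 -0.03  0.81  1.31]
```

View pics/w10c.png

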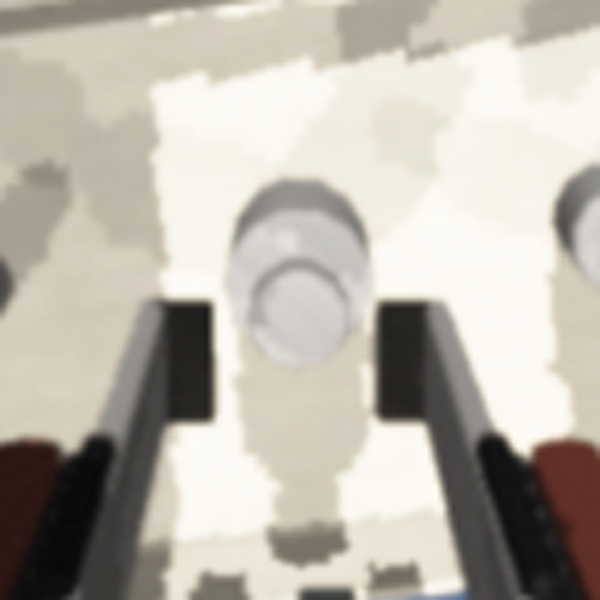

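View pics/s10.png

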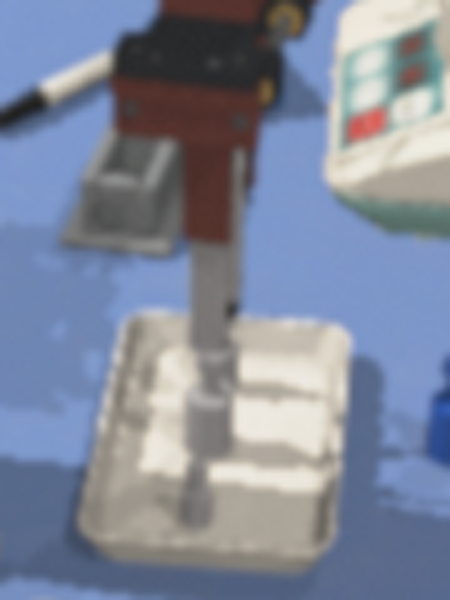

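```bash
python3 - <<'E'
from h import *
d=r.get_image("wrist");s=np.load("s10.npy",allow_pickle=True).item()
P=lambda a,b,z:plane(wray(d,s,220+a/5-.4,150+b/5-.4),z)
T=Ro.from_euler("xyz",s["ee_rot"])
j=P(295,360,s["tool_pos"][2]-.07);h=P(301,315,.06);print(j,h);e=h-j
e[2]=0;print("tool shift",T.inv().apply(e)*100)
E
```

```text
[0.51885272 0.01495967 0.07916561] [0.51732608 0.01610481 0.06      ]
tool shift [ 1.67477946e-01  9.14918888e-02 -1.34372134e-04]
```

```bash
python3 -m creep '[[[0.15,0.1,0.3,0,0,0,0.52],[0,0,0.5,0,0,0,0.52],[0,0,0.5,0,0,0,0.52],[0,0,0.5,0,0,0,0.52],[0,0,0.5,0,0,0,0.52],[0,0,0.5,0,0,0,0.52],[0,0,0.4,0,0,0,0.52],[0,0,0,0,0,0,0.52]]]'
python3 -m creep '[[[0,0,0,0,0,0,0.52],[0,0,0,0,0,0,0.52]]]'
python3 - <<'E'
from h import *
s=st();d=r.get_image("wrist");cv2.imwrite("pics/w11.png",d["color"]);np.save("s11.npy",s,allow_pickle=True)
crop(d["color"],220,150,340,270,5,"w11c.png")
E
```

```text
t: 14.43
tool_pos: [0.5169, 0.0171, 0.1156]
ee_rot: [-3.141, -0.002, 2.998]
contact_force: [-0.7, 0.1, -1.7]
gripper_width: 0.0458
t: 14.6
tool_pos: [0.5177, 0.0171, 0.1167]
ee_rot: [3.142, 0.0, 2.998]
contact_force: [-0.5, -0.2, -0.8]
gripper_width: 0.0459
t 14.6 pos [0.5177 0.0171 0.1167] rpy [1.8000e+02 1.0000e-02 1.7177e+02] F [-0.5 -0.2 -0.8] M [-0.02  0.08 -0.02] w 0.0459 q [-0.21  0.37  0.07  2.04 -0.04  0.74  1.31]
```

View pics/w11c.png

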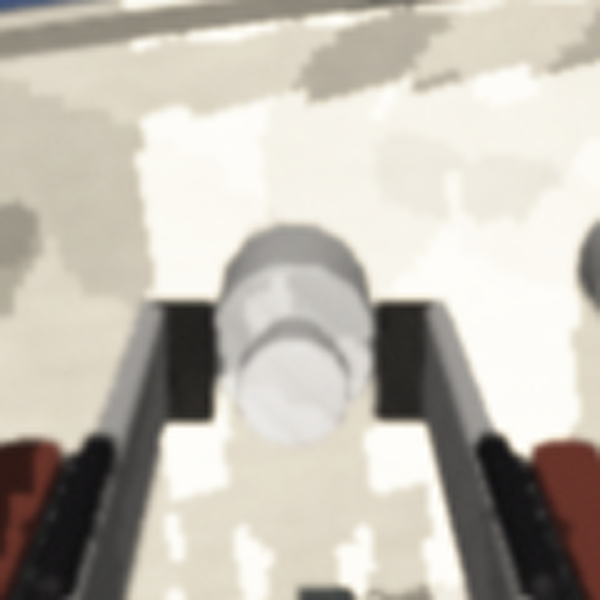

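```bash
python3 -m creep '[[[0,0,0,0,0,0,0.48],[0,0,0,0,0,0,0.45],[0,0,0,0,0,0,0.42],[0,0,0,0,0,0,0.39],[0,0,0,0,0,0,0.36],[0,0,0,0,0,0,0.3],[0,0,0,0,0,0,0.2],[0,0,0,0,0,0,0.1]]]'
python3 -m creep '[[[0,0,0,0,0,0,0],[0,0,0,0,0,0,0],[0,0,0,0,0,0,0]]]'
python3 - <<'E'
from h import *
s=st();d=r.get_image("wrist");crop(d["color"],220,150,340,270,5,"w12c.png")
E
```

```text
t: 15.32
tool_pos: [0.5176, 0.0171, 0.1167]
ee_rot: [3.142, 0.0, 2.998]
contact_force: [-0.1, -0.4, 0.7]
gripper_width: 0.0309
t: 15.57
tool_pos: [0.5176, 0.0171, 0.1167]
ee_rot: [3.142, 0.0, 2.998]
contact_force: [1.4, -0.2, 1.7]
gripper_width: 0.0311
t 15.57 pos [0.5176 0.0171 0.1167] rpy [1.8000e+02 1.0000e-02 1.7177e+02] F [ 1.4 -0.2  1.7] M [-0.04  0.08 -0.01] w 0.0311 q [-0.21  0.37  0.07  2.04 -0.04  0.74  1.31]
```

View pics/w12c.png

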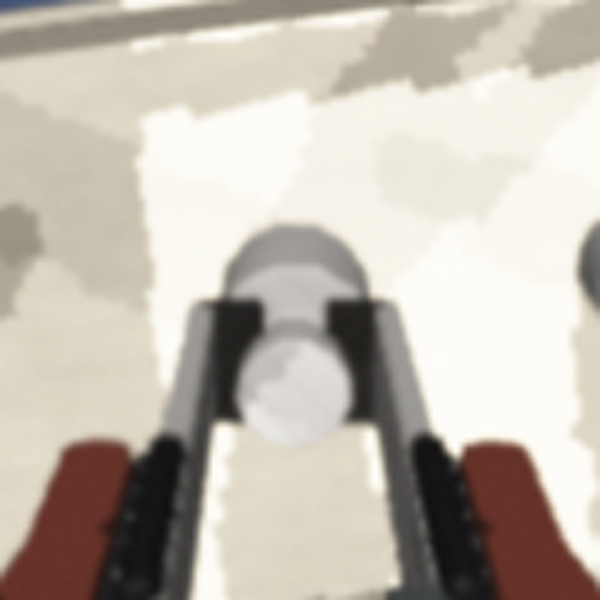

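```bash
python3 -m creep '[[[0,0,-0.5,0,0,0,0],[0,0,-1,0,0,0,0],[0,0,-1.5,0,0,0,0],[0,0,-1.8,0,0,0,0],[0,0,-2,0,0,0,0],[0,0,-2,0,0,0,0],[0,0,-1.5,0,0,0,0],[0,0,-0.5,0,0,0,0]]]'
python3 -m creep '[[[0,0,0,0,0,0,0],[0,0,0,0,0,0,0],[0,0,0,0,0,0,0]]]'
python3 - <<'E'
from h import *
s=st();d=r.get_image("wrist");cv2.imwrite("pics/w13.png",d["color"]);crop(d["color"],220,150,340,270,5,"w13c.png")
d=r.get_image("side");crop(d["color"],240,110,330,270,5,"s13.png")
plan(.590,-.265,.2255)
E
```

```text
t: 16.28
tool_pos: [0.5188, 0.0173, 0.2277]
ee_rot: [3.14, 0.004, 2.998]
contact_force: [0.2, 0.3, -1.4]
gripper_width: 0.0311
t: 16.53
tool_pos: [0.5167, 0.0171, 0.2236]
ee_rot: [-3.141, -0.002, 2.998]
contact_force: [-0.6, 0.0, -2.1]
gripper_width: 0.031
t 16.53 pos [0.5167 0.0171 0.2236] rpy [-1.7997e+02 -1.1000e-01  1.7178e+02] F [-0.6  0.  -2.1] M [ 0.01  0.03 -0.  ] w 0.031 q [-0.22  0.23  0.08  1.94 -0.02  0.98  1.29]
tool shift cm [-11.28 -26.87  -0.2 ] rows>= 7
```

View pics/w13.png

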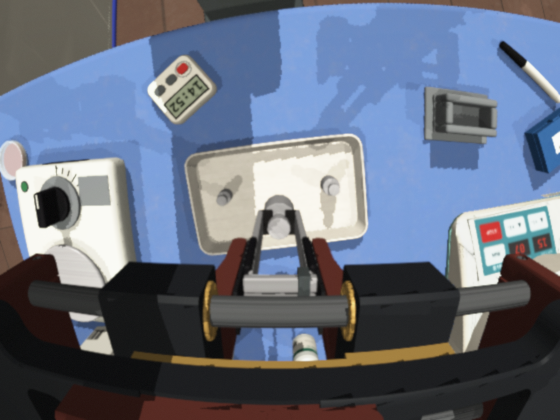

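View pics/s13.png

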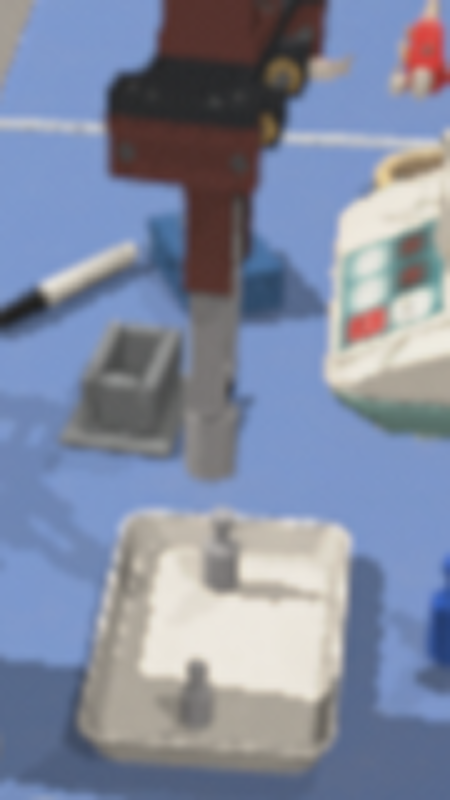

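```bash
python3 -m creep '[[[-0.4,-0.9,-0.2,0,0,0,0],[-0.75,-1.8,0,0,0,0,0],[-1.1,-2.7,0,0,0,0,0],[-1.1,-2.7,0,0,0,0,0],[-1.1,-2.7,0,0,0,0,0],[-1.1,-2.7,0,0,0,0,0]]]'
python3 -m creep '[[[-1.1,-2.7,0,0,0,0,0],[-1.1,-2.7,0,0,0,0,0],[-1.1,-2.7,0,0,0,0,0],[-1.1,-2.7,0,0,0,0,0],[-0.75,-1.8,0,0,0,0,0],[-0.4,-0.9,0,0,0,0,0],[0,0,0,0,0,0,0],[0,0,0,0,0,0,0]]]'
python3 -m creep '[[[0,0,0,0,0,0,0],[0,0,0,0,0,0,0],[0,0,0,0,0,0,0],[0,0,0,0,0,0,0],[0,0,0,0,0,0,0],[0,0,0,0,0,0,0]]]'
python3 - <<'E'
from h import *
s=st();d=r.get_image("wrist");cv2.imwrite("pics/w14.png",d["color"]);np.save("s14.npy",s,allow_pickle=True)
d=r.get_image("side");crop(d["color"],200,180,360,360,4,"s14.png")
d=r.get_image("top");crop(d["color"],340,130,460,260,5,"t14.png")
plan(.590,-.265,.2255)
E
```

```text
t: 17.13
tool_pos: [0.5531, -0.1266, 0.2263]
ee_rot: [-3.141, -0.001, 2.998]
contact_force: [0.4, 0.9, -2.7]
gripper_width: 0.0312
t: 17.8
tool_pos: [0.5885, -0.2656, 0.226]
ee_rot: [3.141, -0.001, 2.998]
contact_force: [-0.5, -0.1, -1.6]
gripper_width: 0.0309
t: 18.3
tool_pos: [0.5888, -0.2656, 0.2268]
ee_rot: [3.142, 0.0, 2.999]
contact_force: [-0.2, 0.1, -2.6]
gripper_width: 0.0311
t 18.3 pos [ 0.5888 -0.2656  0.2268] rpy [1.800e+02 1.000e-02 1.718e+02] F [-0.2  0.1 -2.6] M [-0.03  0.01  0.  ] w 0.0311 q [ 0.18  0.44  0.21  1.64 -0.1   1.07  1.84]
tool shift cm [-0.11  0.11  0.12] rows>= 1
```

View pics/w14.png

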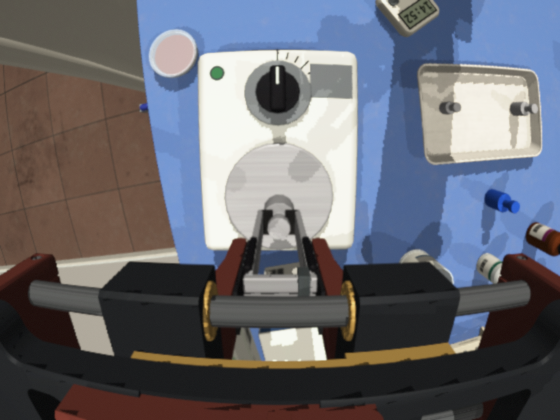

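View pics/s14.png

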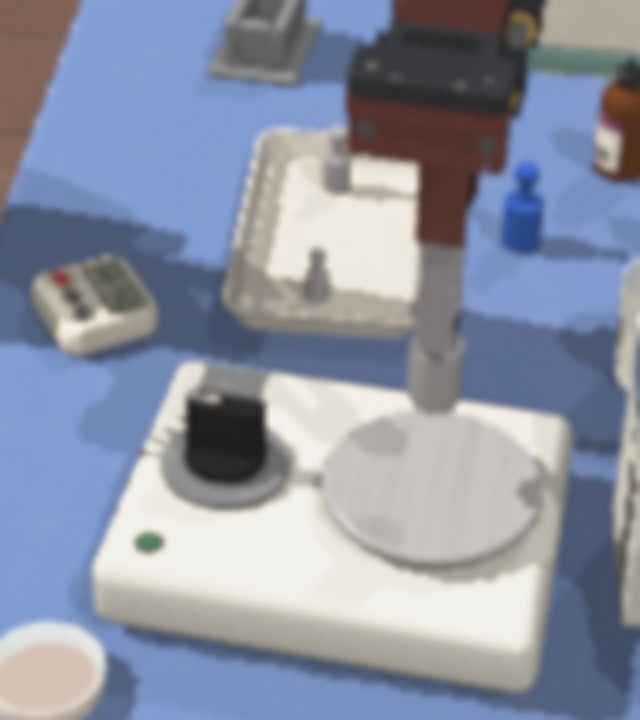

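View pics/t14.png

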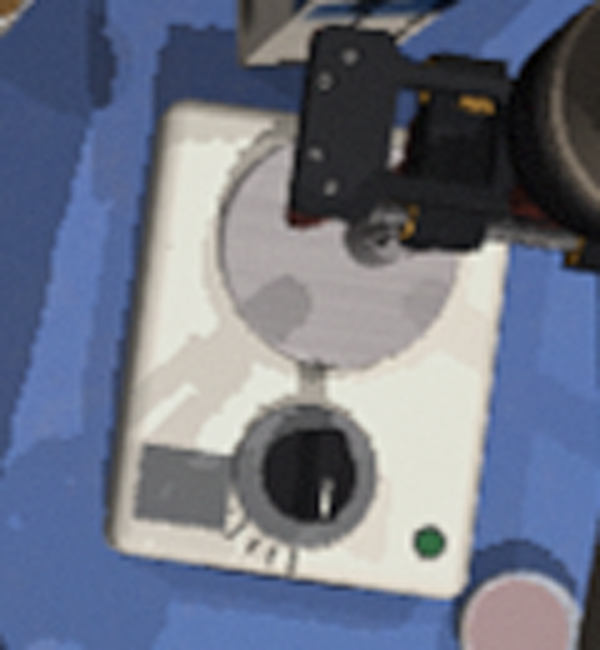

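```bash
python3 - <<'E'
from h import *
s=np.load("s14.npy",allow_pickle=True).item();d=r.get_image("wrist")
print("pan",(plane(wray(d,s,224,196),.06)+plane(wray(d,s,333.5,196),.06))/2,plane(wray(d,s,278.5,142),.06))
c=r.get_image("side");o=s["tool_pos"]
print("pred bottom px in crop",(proj(c,[o[0],o[1],.112])-[200,180])*4, "pan c in crop",(proj(c,[.59,-.265,.06])-[200,180])*4)
print(s["joint_vel"].round(4)); st()
crop(cv2.imread("pics/w14.png"),230,190,330,265,8,"w14c.png")
E
```

```text
pan [ 0.58929119 -0.26675679  0.06      ] [ 0.53573243 -0.25929338  0.06      ]
pred bottom px in crop [434.5996156  393.30368171] pan c in crop [431.93254514 472.88217664]
[ 0.004   0.0032  0.003  -0.0013  0.0006  0.002   0.0001]
t 18.55 pos [ 0.5888 -0.266   0.2267] rpy [180.     0.   171.77] F [ 0.1 -0.3 -1.4] M [ 0.01 -0.01  0.04] w 0.0311 q [ 0.18  0.44  0.21  1.64 -0.1   1.07  1.84]
```

View pics/w14c.png

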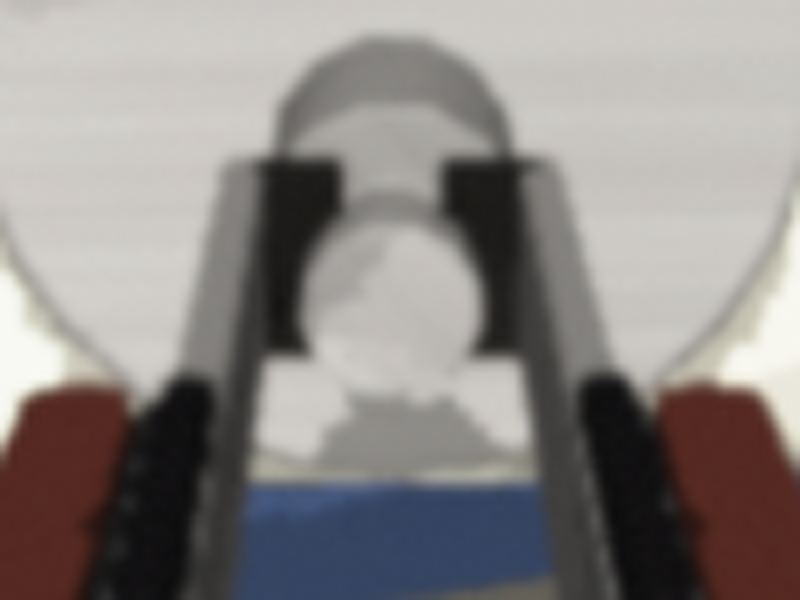

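```bash
python3 -c "
from h import *
st();print(r.sign_off())"
```

```text
t 18.55 pos [ 0.5888 -0.266   0.2267] rpy [180.     0.   171.77] F [ 0.1 -0.3 -1.4] M [ 0.01 -0.01  0.04] w 0.0311 q [ 0.18  0.44  0.21  1.64 -0.1   1.07  1.84]
the job is handed in; nothing more can be done
None
```

I handed the job in at 18.6 s. The knob is at its zero stop and the largest check weight hangs in the squeezed tongs over the middle of the balance pan.

- **Knob:** I turned it counter-clockwise until it met the stop. The tool's turning moment rose to about 0.8 N m and the jaws began to slip round the bar. Afterwards the wrist picture showed the bar lined up with the zero tick, within about 1–2° of the balance's edges.
- **Tongs and weight:** I took the tongs out of the stand half squeezed, lowered them over the largest weight (the middle one in the tray) and closed them on its neck. I then lifted it without touching it with anything else. The two smaller weights and the blue look-alike still stand where they were.
- **Last checks:**
  - The tool was at (0.589, -0.266), against a pan centre of about (0.590, -0.266).
  - The weight's underside was about 5 cm above the pan, upright and still.
  - The gripper opening held steady at 31 mm, and the forces were small.
- **Disagreements:** No check failed. The cameras differed from each other by up to 2–4 mm in places, and where they did I went by the wrist camera's close views.

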